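# Flip the kickstand down and hold the bike frame upright

## Task

The cut-off bicycle frame leans on its bench cradle with its kickstand folded up. While the frame still leans, flip the kickstand down past its centre until it seats fully at its end stop; then grip the frame by its top tube, bring it upright without letting it tip over to the other side, and finish while still gripping it and holding it upright, so that I can measure the gap under the stand's foot. Leave the tools lying around where they are.

Things in the scene. Friction and masses are not known exactly. Their poses are not given: they have to be found in the camera images.
- cradle: Bench cradle: plywood foot 120 (x) by 190 (y) by 18 mm, fixed to the worktop; place and yaw differ (yaw within 0.4 rad). Origin: centre of its underside. +x (away from the robot at yaw 0) is the side the frame leans to; -x is the kickstand's side. The top tube lies towards -y, the folded kickstand points to +y. A 100 mm rest post (+x) and a 76 mm stop post (-x) limit the lean.
- lean_axis (a point): Middle of the steel pin the frame leans about, 36 mm above the worktop, over the cradle's origin; the pin runs along the cradle's y axis. Axes as the cradle's.
- tube_grip (a point): Point on the top tube's centre line, half way along its free part: 236 mm up and 162 mm to -y from the frame's origin, in the frame's axes. A good place to grip: a gripper pointing down can close across the tube (along the cradle's x); the round tube can turn between the pads as the frame leans.
- kickstand (a joint): Kickstand angle, rad: 0 = folded (points to the cradle's +y, about 9 degrees above level); grows as it swings down about the frame's x axis; 1.80 = seated at its end stop, pointing down. An over-centre spring pulls it back to 0 until about 0.6 to 0.8 rad and then snaps it on to 1.80. It takes up to about 3 N near the foot, pushed on the leg's upper side.
- stand_pivot (a point): Pivot of the kickstand: in the frame's own directions 80 mm to -x, 34 mm to -y and 138 mm up from the lean axis. Axes turn with the stand.
- stand_foot (a point): Centre of the kickstand's rubber foot (18 mm diameter). Folded, it lies 142 mm to +y, 35 mm outward (-x) and 21 mm up from the pivot in the frame's directions. The leg is a 13 mm round bar, straight from the foot to a point 30 mm along y and 15 mm outward of the pivot. Nothing lies above it while the frame leans.
- pliers_2: Blue-handled needle-nose pliers, 160x44x14 mm, lying on the worktop; bystander. Origin: centre of its underside.
- driver_1: Yellow and black screwdriver, 200x29x26 mm, lying on the worktop; bystander. Origin: centre of its underside.
- spanner_1: Steel spanner, 161x31x8 mm, lying on the worktop; bystander. Origin: centre of its underside.
- frame_lean (a joint): Lean of the grey bicycle rear-end (about 1 kg, up to 290 mm high, clamped by its hub on a post) about the pin, rad: 0 = upright, positive = towards the cradle's +x. Starts at rest at about 0.35 on the rest post; the other stop is at -0.13. The hinge is free: near upright it tips to one side or the other unless held.
- frame_stub: The frame: grey rear end of a small bicycle with hub, round tubes and, on top, a horizontal round top tube (28 mm diameter, 31 mm end ring, 120 mm long along y, free all round except at its +y end, at the seat tube). Origin: the middle of the lean pin. Upright, its axes are the cradle's; they turn with the lean.

How it is judged (in metres and radians):
On the way:
1. the kickstand is seated at its lower end stop while the frame still leans (value of joint kickstand above 1.68 rad and value of joint frame_lean above 0.2 rad), for 0.2 s.
At the end, for the whole second after the job is handed in: The kickstand is seated (over 1.68 of 1.80 rad), the frame is upright within 0.05 rad (3 degrees), clear of both stops, and the gripper holds the frame (finger contact over 3 N) (value of joint kickstand above 1.68 rad and value of joint frame_lean between -0.05 and 0.05 rad and contact force between the fingers and frame_stub above 3 N); the arm keeps its last pose, push and grip.
It fails at once if the frame tips over to the other side (more than 0.1 rad past upright) (value of joint frame_lean below -0.1 rad).
It fails at once if a tool lying around is moved by more than 30 mm (distance of any of pliers_2, driver_1, spanner_1 from where it was at the start of the episode above 0.03 m).
It also fails if it takes over 45 s, if anything falls off the work surface, if the arm or the gripper's body presses on something with over 40 N, if the wrist force passes 120 N, or if a joint passes its speed limit or range.

## Robot

A 6-joint arm with a two-finger parallel gripper is mounted at the origin on a cart in front of the work surface, level with it; the furniture and walls round the work are solid. World frame = base frame: x ahead of the robot, y to its left, z up, the work surface at z = 0. Lengths are in m, angles in degrees, forces in N, time in s.
With the tool pointing down it reaches from about 0.3 to 0.75 m from the base axis. Payload 8.5 kg.
Tool frame: the origin (TCP) lies between the finger pads; the fingertips stand 19 mm ahead of it and the grasp point (between the pads) is the TCP; z points along the fingers, y is the direction in which the jaws open and shut (so a half turn about z gives the same grasp; the last joint's range is limited). The gripper opens to 85 mm and grips with 20 to 120 N. Pads are 22 mm wide; open, the fingers measure 114 mm over their backs; the gripper's body (76 mm by 85 mm) begins 54 mm behind the grasp point. The pads swing forward as they close: fully open they stand 13 mm farther back than shut.
Start: joints at [59.399, 21.807, 74.336, -0, 83.858, -12.336], TCP at [0.172, 0.522, 0.25] pointing down, gripper open.
Joint ranges: [-178.18, 178.18], [-50.72, 133.34], [12.68, 142.11], [-81.47, 261.47], [9.98, 163.14], [-165.26, 165.26]. Speed limits (degrees/s): [136.94, 136.94, 180, 180, 180, 180].

## Interface

Orientations are given as a 3x3 rotation matrix whose columns are the frame's x, y, z axes.
In Python, from rig import env gives the robot as it stands.
- The arm moves only by the shell command python3 -m pendant 'ROWS' [OPENING] [FORCE]. ROWS is JSON, a list of rows, each a list of 2 entries, a list of its own where there are three numbers: the shift along the tool's x, y, z scaled (see below), then the turn, a rotation vector about the tool's x, y, z scaled (see below). A call has 1 to 20 rows; each row shifts and turns the commanded pose from where the row before left it, along the tool's axes as they then stand; what a row does not reach is not made up. The controller multiplies each number of a shift by 0.1 m and each number of a turn by pi/2 rad. A row lasts 1/8 s, in which the tool goes at most 62.5 mm and 10.7 degrees, less where a joint would pass 70% of its speed; a pose out of reach is approached as far as the arm can. A call with a number of a shift or a turn outside -1 to 1 is refused whole. A call with a gripper value outside its range is refused whole. OPENING is the gripper command: -1 is shut, 1 is fully open, values between are in proportion, set as the call begins (- or left out, the last holds). The fingers move at their own pace and stop on an object; FORCE is the grip in N (left out, the last holds). Time passes only in rows, so rows that do not move let the fingers close. It gives the time, the measured TCP pose, the force and the opening at its end, in the units of the state.
- env.observe(): the state, without advancing time (a new reading comes with each control period).
- env.get_image(name): name is "scene" or "side" or "wrist"; returns a dict with "image" (400x640x3 uint8, red, green, blue), "K" (3x3 intrinsics, pixels), "R" (3x3) and "t" (3): a world point X has camera coordinates R X + t. Camera axes: x right, y down, z forward; pixel columns grow to the right and rows downward; lengths in m; the calibration is good to about 2 mm. A picture is of the moment at which its call begins. There is no depth.
- env.close_job(): hands the job in, once; it reports no verdict.
The state is a dict: "time_s": time; "q": joint angles; "qvel": joint speeds; "joint_efforts": joint torques, N m; "position": TCP position; "tool_rot": TCP orientation; "ft_force": force on the tool from outside, world axes, zero at the start; "wrist_torque": the same for the moment, N m; "grip_width": finger opening in m.
Only numpy, scipy, OpenCV 4.12 (cv2) and the standard library are available. Lean on these libraries where they do the work, as an engineer would, in place of code of your own. Each camera call takes 0.05 s, during which the arm holds its last target.

## Working session

There is one attempt and no reset: what is moved stays moved. The work goes in short steps, Python scripts to look and compute and a shell command to move; the robot and the scene stay as the last step left them, time stands still between calls to the robot, and variables do not carry over. Pictures are saved under pics/ and viewed, and the job is handed in when it is done.

```bash
ls; mkdir -p pics; python3 - <<'E'
from rig import env
import cv2,numpy as np
for n in ("scene","side","wrist"):
    d=env.get_image(n); cv2.imwrite(f"pics/{n}0.png",d["image"][:,:,::-1])
    print(n,d["K"].tolist() if hasattr(d["K"],'tolist') else d["K"],np.round(d["R"],3).tolist(),np.round(d["t"],3))
s=env.observe();print(s)
E
```

```text
pics
scene [[371.0921857517033, 0.0, 319.0340520728214], [0.0, 371.0921857517033, 193.59364865519763], [0.0, 0.0, 1.0]] [[0.704, -0.71, -0.018], [-0.458, -0.435, -0.775], [0.542, 0.554, -0.631]] [-0.309  0.386  0.879]
side [[365.8164253650844, 0.0, 320.650332804566], [0.0, 365.8164253650844, 204.05453174668926], [0.0, 0.0, 1.0]] [[-0.977, -0.211, -0.022], [-0.116, 0.617, -0.778], [0.178, -0.758, -0.627]] [0.507 0.148 1.145]
wrist [[346.4182323552701, 0.0, 315.6279694414147], [0.0, 346.4182323552701, 191.56032253450906], [0.0, 0.0, 1.0]] [[0.314, 0.95, -0.002], [0.916, -0.302, 0.265], [0.251, -0.085, -0.964]] [-0.55  -0.034  0.38 ]
{'time_s': 0.15, 'q': array([ 5.93993757e+01,  2.18334165e+01,  7.43712439e+01,  1.11058756e-03,
        8.38589110e+01, -1.23359166e+01]), 'qvel': array([-0.01959724, -0.1074419 , -0.08790582, -0.03786997,  0.01155862,
       -0.06541648]), 'joint_efforts': array([ 2.98124280e-03, -4.48626137e+01, -2.31346124e+01, -1.75574105e-04,
        3.77148754e-03, -7.18192268e-05]), 'position': array([0.17227103, 0.52211795, 0.24986228]), 'tool_rot': array([[-9.49617979e-01,  3.13409247e-01, -5.81396163e-04],
       [ 3.13409682e-01,  9.49617543e-01, -9.45203729e-04],
       [ 2.55868406e-04, -1.07979764e-03, -9.99999384e-01]]), 'ft_force': array([0.69144282, 0.67950506, 0.74360277]), 'wrist_torque': array([-0.01680151, -0.04251801,  0.02221681]), 'grip_width': 0.08570984543091088}
```

View pics/scene0.png

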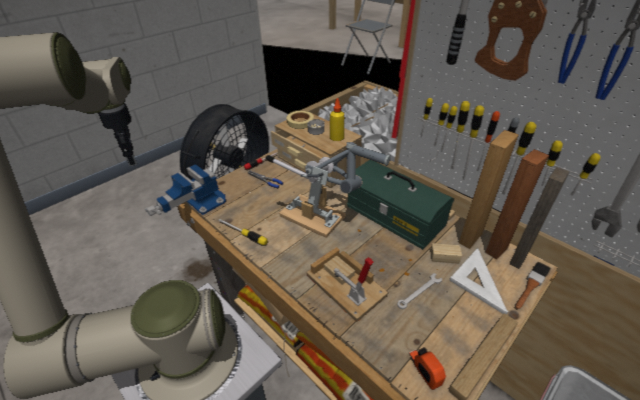

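View pics/side0.png

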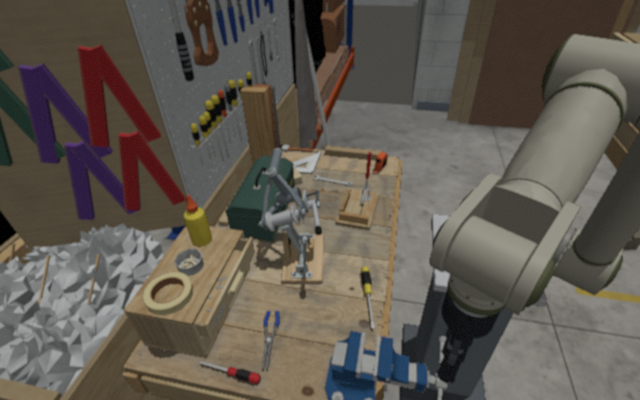

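View pics/wrist0.png

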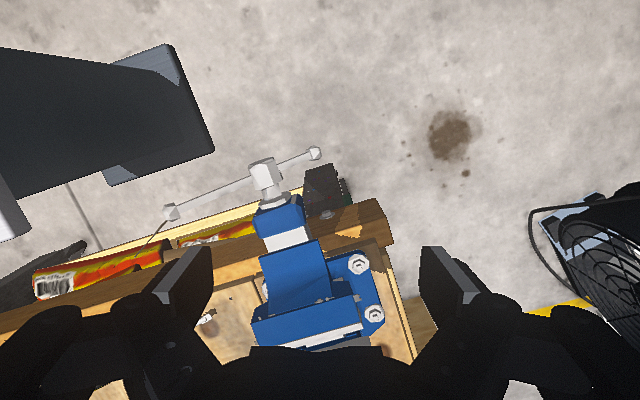

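The frame is at about (330,185) in scene and (290,215) in side. The kickstand's foot end is not clear at this size, so I'll zoom in on both.

```bash
cat > h.py <<'E'
import numpy as np,cv2
from rig import env
def load(n):
    d=env.get_image(n); return d
def proj(d,X):
    c=np.array(d["R"])@np.array(X)+np.array(d["t"]); p=np.array(d["K"])@c; return p[:2]/p[2]
def ray(d,u,v):
    R=np.array(d["R"]);t=np.array(d["t"]);c=-R.T@t
    r=R.T@np.linalg.inv(d["K"])@np.array([u,v,1.]);return c,r/np.linalg.norm(r)
def plane(d,u,v,z):
    c,r=ray(d,u,v);return c+r*(z-c[2])/r[2]
def tri(d1,p1,d2,p2):
    c1,r1=ray(d1,*p1);c2,r2=ray(d2,*p2)
    A=np.stack([r1,-r2],1);s=np.linalg.lstsq(A,c2-c1,rcond=None)[0]
    a=c1+s[0]*r1;b=c2+s[1]*r2;return (a+b)/2,np.linalg.norm(a-b)
def crop(d,x0,y0,x1,y1,k,fn):
    im=d["image"][y0:y1,x0:x1,::-1]
    im=cv2.resize(im,None,fx=k,fy=k,interpolation=cv2.INTER_CUBIC)
    for x in range((x0+9)//10*10,x1,10):
        cv2.line(im,((x-x0)*k,0),((x-x0)*k,6 if x%50 else 16),(0,0,255),1)
        if x%20==0: cv2.putText(im,str(x),((x-x0)*k,26),0,.4,(0,0,255),1)
    for y in range((y0+9)//10*10,y1,10):
        cv2.line(im,(0,(y-y0)*k),(8,(y-y0)*k),(0,0,255),1)
        if y%20==0: cv2.putText(im,str(y),(10,(y-y0)*k+4),0,.4,(0,0,255),1)
    cv2.imwrite("pics/"+fn,im)
E
python3 - <<'E'
from h import *
crop(load("scene"),270,130,400,240,6,"s1.png")
crop(load("side"),240,140,340,290,4,"d1.png")
E
```

```text
(no output)
```

View pics/s1.png

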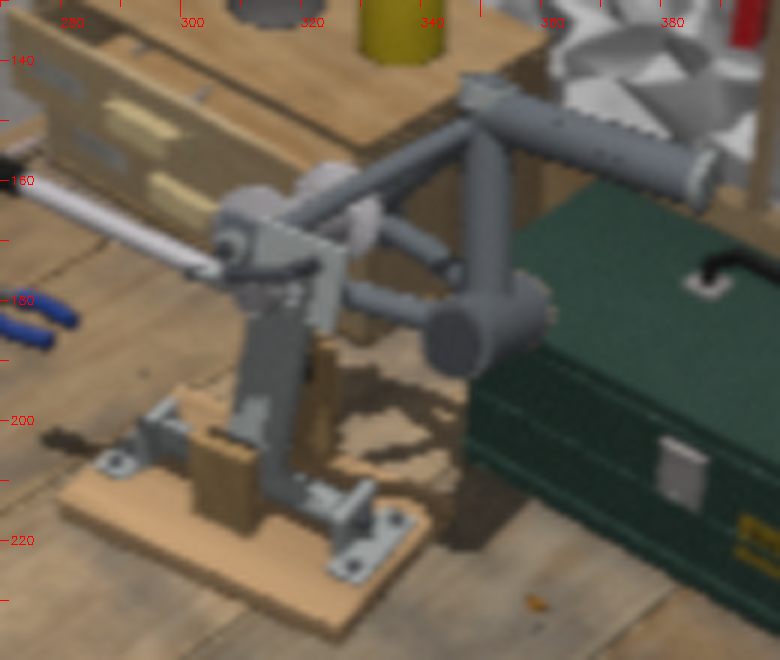

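View pics/d1.png

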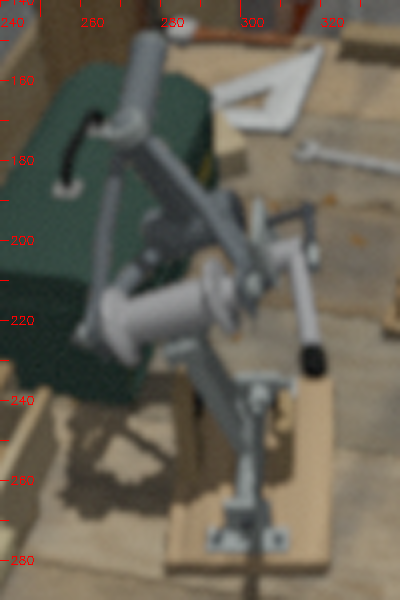

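Scene shows the kickstand as a light bar from (303,174) to its black foot at (270,159), the top tube from (352,146) to (387,160), and the plate corners at (279,214), (325,236) and (341,216). Side shows the foot at (315,230). I'll triangulate and compare with the given geometry.

```bash
cat >> h.py <<'E'
def model(cx,cy,yaw,th):
    # local frame->world; frame lean + toward +x
    Z=np.array([[np.cos(yaw),-np.sin(yaw),0],[np.sin(yaw),np.cos(yaw),0],[0,0,1]])
    L=np.array([[np.cos(th),0,np.sin(th)],[0,1,0],[-np.sin(th),0,np.cos(th)]])
    o=np.array([cx,cy,.036])
    f=lambda p:o+Z@L@np.array(p)
    return dict(grip=f([0,-.162,.236]),tube_end=f([0,-.222,.236]),tube_in=f([0,-.102,.236]),pivot=f([-.08,-.034,.138]),foot=f([-.115,.108,.159]),knee=f([-.095,-.004,.1424])),f,Z,L
E
python3 - <<'E'
from h import *
s=load("scene");d=load("side")
P=[plane(s,*p,.018) for p in [(279,214),(325,236),(341,216)]]
print("plate scene",np.round(P,3),np.linalg.norm(P[0]-P[1]),np.linalg.norm(P[1]-P[2]))
Q=[plane(d,*p,.018) for p in [(281,281),(322,281)]]
print("plate side",np.round(Q,3),np.linalg.norm(Q[0]-Q[1]))
print("foot",tri(s,(270,159),d,(315,230)))
c=(P[0]+P[2])/2; 
e=P[0]-P[1]; yaw=np.arctan2(e[1],e[0])-np.pi/2
print(c,yaw)
m,f,Z,L=model(c[0],c[1],yaw,.35)
for k,v in m.items(): print(k,np.round(v,3),"scene",proj(s,v).round(1),"side",proj(d,v).round(1))
for n in [(a,b) for a in(-.06,.06) for b in(-.095,.095)]:
    X=c+Z@np.array([*n,0]);X[2]=.018;print(n,X.round(3),proj(s,X).round(1),proj(d,X).round(1))
for nm,p in [("pl",(265,180)),("dr",(243,232)),("sp",(420,290))]: print(nm,plane(s,*p,.01).round(3))
E
```

```text
plate scene [[0.463 0.212 0.018]
 [0.496 0.031 0.018]
 [0.599 0.056 0.018]] 0.1844637090744378 0.10548013001979568
plate side [[0.581 0.25  0.018]
 [0.466 0.227 0.018]] 0.11748017902249816
foot (array([0.47493607, 0.23771262, 0.22246998]), np.float64(0.0055303196495485075))
[0.53091567 0.13429462 0.018     ] 0.17947785249085157
grip [ 0.639 -0.011  0.258] scene [369.8 157.9] side [280.6 159.9]
tube_end [ 0.65  -0.07   0.258] scene [388.9 164.5] side [282.8 149.7]
tube_in [0.629 0.048 0.258] scene [351.6 151.7] side [278.1 170.9]
pivot [0.51  0.096 0.193] scene [311.7 180.5] side [315.3 203.2]
foot [0.459 0.231 0.225] scene [267.9 160.8] side [322.7 229. ]
knee [0.492 0.123 0.202] scene [300.8 176.8] side [319.3 207.4]
(-0.06, -0.095) [0.489 0.03  0.018] [323.5 237.3] [327.6 233.3]
(-0.06, 0.095) [0.455 0.217 0.018] [276.1 214.6] [326.4 278.9]
(0.06, -0.095) [0.607 0.052 0.018] [343.8 215.4] [291.1 233. ]
(0.06, 0.095) [0.573 0.238 0.018] [297.9 195.4] [284.8 278.4]
pl [0.556 0.403 0.01 ]
dr [0.333 0.238 0.01 ]
sp [ 0.534 -0.29   0.01 ]
```

Each point is within about 10 mm of its model position. I'll refine with a point least-squares over those same correspondences, with no image model involved.

```bash
python3 - <<'E'
from h import *
from scipy.optimize import least_squares
s=load("scene");d=load("side")
obs=[("c--",s,(325,235.5)),("c+-",s,(341.5,216)),("c-+",s,(279.5,213.5)),("foot",s,(270,159)),("tube_end",s,(387,160)),
("foot",d,(315,230)),("c-+",d,(322,280)),("c++",d,(281.5,280)),("tube_end",d,(277,149)),("tube_in",d,(272,171)),("knee",d,(312,202))]
def pts(x):
    m,f,Z,L=model(*x)
    for a in "-+":
        for b in "-+":
            m["c"+a+b]=np.array([x[0],x[1],.018])+Z@np.array([.06*(1 if a=='+' else -1),.095*(1 if b=='+' else -1),0])
    return m
def res(x):
    m=pts(x);return np.concatenate([proj(c,m[k])-np.array(p) for k,c,p in obs])
r=least_squares(res,[.53,.134,.18,.35],loss="soft_l1")
print(r.x)
for (k,c,p),e in zip(obs,res(r.x).reshape(-1,2)): print(k,p,e.round(1))
m=pts(r.x)
for k,v in m.items():print(k,v.round(3))
E
```

```text
[0.54159934 0.13959275 0.18325961 0.37618732]
c-- (325, 235.5) [-0.2 -0.8]
c+- (341.5, 216) [ 3.2 -3. ]
c-+ (279.5, 213.5) [-2.  -1.2]
foot (270, 159) [ 0.5 -1.4]
tube_end (387, 160) [3.5 1.7]
foot (315, 230) [ 1.2 -0.6]
c-+ (322, 280) [ 0.5 -0.3]
c++ (281.5, 280) [-0.7 -0.6]
tube_end (277, 149) [0.  1.9]
tube_in (272, 171) [-0.   1.3]
knee (312, 202) [1.5 5.8]
grip [ 0.656 -0.004  0.255]
tube_end [ 0.667 -0.063  0.255]
tube_in [0.645 0.055 0.255]
pivot [0.524 0.102 0.194]
foot [0.474 0.237 0.226]
knee [0.507 0.129 0.203]
c-- [0.5   0.035 0.018]
c-+ [0.465 0.222 0.018]
c+- [0.618 0.057 0.018]
c++ [0.583 0.244 0.018]
```

The lean matches the stated 0.35. Points should be good to 5–8 mm. I'll turn the tool so its x is the cradle's +y and its y the cradle's +x, and shut the gripper.

```bash
python3 -m pendant '[[[0,0,0],[0,0,0.1133]],[[0,0,0],[0,0,0.1133]],[[0,0,0],[0,0,0.1133]],[[0,0,0],[0,0,0.1133]],[[0,0,0],[0,0,0.1133]],[[0,0,0],[0,0,0.1133]]]' -1 30
cat >> h.py <<'E'
X=np.array([.5416,.1396,.1833,.36])
def go(target):
    o=env.observe();R=np.array(o["tool_rot"]);print("pos",np.round(o["position"],4),"R",R.round(3).tolist(),"delta units",(R.T@(np.array(target)-o["position"])/.1).round(3), "F",np.round(o["ft_force"],1),"t",o["time_s"],"w",o["grip_width"])
def leg(phi,s):
    # point on leg at frame radius: phi stand angle, s=y distance along leg folded (0.03..0.142)
    y=s;k=(s-.03)/.112;x=-.015-.020*k;z=s*21/142
    a=-phi;yy=y*np.cos(a)-z*np.sin(a);zz=y*np.sin(a)+z*np.cos(a)
    m,f,Z,L=model(*X);return f([-.08+x,-.034+yy,.138+zz])
E
python3 - <<'E'
from h import *
for p in (0,.2,.4,.6,.8,.95): print(p,leg(p,.125).round(3),leg(p,.14).round(3))
t=leg(0,.125);go(t+[0,0,.09])
E
```

```text
time_s: 1.2
position: [0.1724, 0.5223, 0.2503]
tool_rot: [[-0.177, 0.984, -0.0], [0.984, 0.177, -0.0], [-0.0, -0.0, -1.0]]
ft_force: [0.5, -0.8, -0.2]
grip_width: -0.0003
0 [0.476 0.22  0.222] [0.472 0.234 0.225]
0.2 [0.467 0.22  0.198] [0.462 0.234 0.198]
0.4 [0.459 0.214 0.175] [0.453 0.228 0.172]
0.6 [0.453 0.204 0.153] [0.445 0.217 0.148]
0.8 [0.448 0.19  0.133] [0.44  0.2   0.125]
0.95 [0.445 0.176 0.12 ] [0.437 0.186 0.11 ]
pos [0.1724 0.5223 0.2503] R [[-0.177, 0.984, -0.0], [0.984, 0.177, -0.0], [-0.0, -0.0, -1.0]] delta units [-3.513  2.454 -0.616] F [ 0.5 -0.8 -0.2] t 1.2 w -0.000292823732524921
```

```bash
python3 -m pendant '[[[0,0,-0.5],[0,0,0]],[[-0.44,0.3,-0.1],[0,0,0]],[[-0.44,0.3,0],[0,0,0]],[[-0.44,0.3,0],[0,0,0]],[[-0.44,0.3,0],[0,0,0]],[[-0.44,0.3,0],[0,0,0]],[[-0.44,0.31,0],[0,0,0]],[[-0.44,0.32,0],[0,0,0]],[[-0.43,0.32,0],[0,0,0]],[[0,0,0],[0,0,0]]]' -1
python3 - <<'E'
from h import *
go(leg(0,.125)+[0,0,.05])
crop(load("wrist"),0,0,640,400,1,"w2.png")
crop(load("scene"),220,60,380,220,4,"s2.png")
crop(load("side"),240,140,400,290,4,"d2.png")
E
```

```text
time_s: 2.45
position: [0.4796, 0.2197, 0.3097]
tool_rot: [[-0.179, 0.984, -0.001], [0.984, 0.179, -0.001], [-0.0, -0.001, -1.0]]
ft_force: [-0.6, 0.1, 0.1]
grip_width: -0.0
pos [0.4796 0.2197 0.3097] R [[-0.179, 0.984, -0.001], [0.984, 0.179, -0.001], [-0.0, -0.001, -1.0]] delta units [ 0.009 -0.033  0.378] F [-0.6  0.1  0.1] t 2.45 w -5.226774886028095e-06
```

View pics/w2.png

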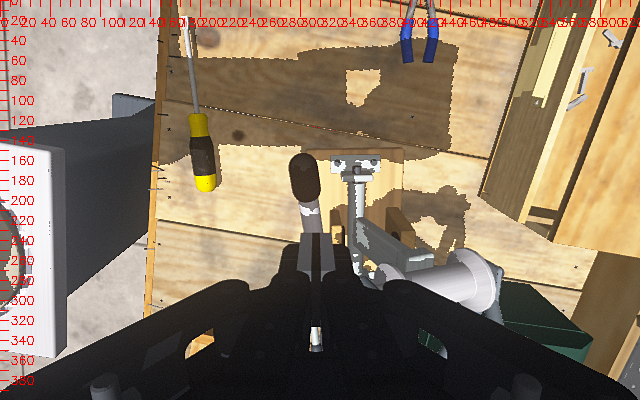

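View pics/d2.png

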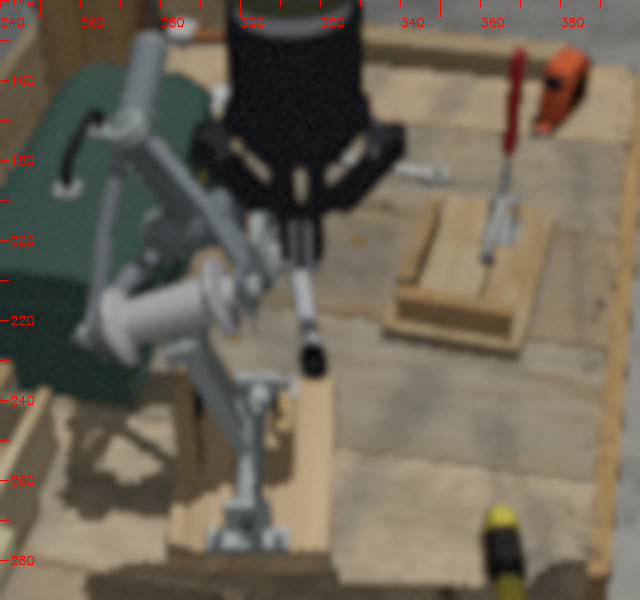

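View pics/s2.png

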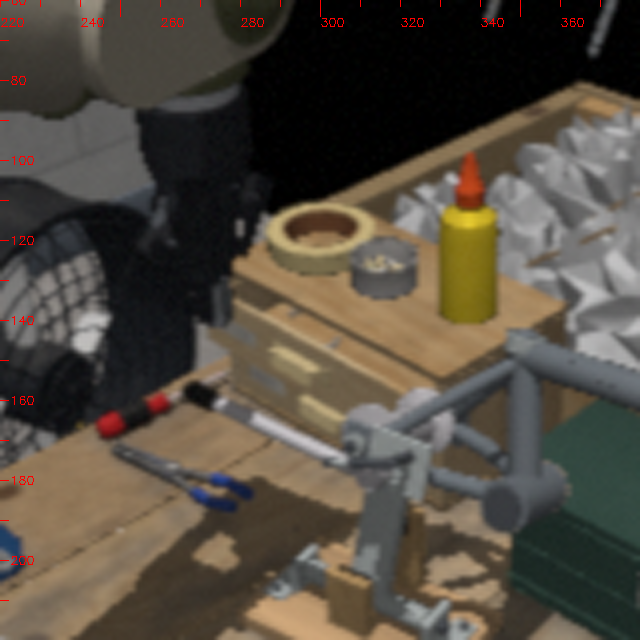

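Wrist shows the foot at (304,180), just ahead of the shut fingers and slightly to the robot side of them. I'll triangulate it with this closer view.

```bash
python3 - <<'E'
from h import *
s=load("scene");d=load("side");w=load("wrist")
for wp in [(304,172),(304,182)]:
    print(tri(s,(269.5,158.5),w,wp),tri(d,(315,230),w,wp),plane(w,*wp,.226).round(4))
print(leg(0,.142).round(4))
# plate far corners, wrist
P=[plane(w,*p,.018) for p in [(301,148),(403,148)]];print(np.round(P,4),np.linalg.norm(P[0]-P[1]))
m,f,Z,L=model(*X);
for n in [(-.06,.095),(.06,.095)]:print((X[:2]+(Z@np.array([*n,0]))[:2]).round(4))
E
```

```text
(array([0.46850798, 0.2415759 , 0.22233624]), np.float64(0.007824951052532616)) (array([0.46957139, 0.24823031, 0.23615114]), np.float64(0.009380920976701897)) [0.4652 0.2445 0.226 ]
(array([0.46785024, 0.23709255, 0.22528025]), np.float64(0.003665454759272844)) (array([0.47108669, 0.24072561, 0.22915278]), np.float64(0.010228030922314004)) [0.4663 0.2383 0.226 ]
[0.4712 0.2364 0.2253]
[[0.4573 0.2271 0.018 ]
 [0.5781 0.2498 0.018 ]] 0.12291358379434533
[0.4653 0.2221]
[0.5833 0.2439]
```

The wrist view puts the cradle 6 mm to −x and 5 mm to +y of my estimate. I'll update it and compute the push path.

```bash
sed -i 's/^X=.*/X=np.array([.536,.144,.185,.36])/' h.py; python3 - <<'E'
from h import *
m,f,Z,L=model(*X)
t=leg(0,.13);t[2]+=.0255+.004; go(t)
for p in (0,.2,.4,.6,.8,.95,1.1):
    print(p,leg(p,.13).round(3),((Z.T@(leg(p,.13)-leg(0,.13)))).round(3))
E
```

```text
pos [0.4768 0.2229 0.3106] R [[-0.185, 0.983, 0.0], [0.983, 0.185, 0.0], [0.0, 0.0, -1.0]] delta units [ 0.075 -0.065  0.582] F [ 0.2  0.1 -0.6] t 2.75 w 0.0003030134167036674
0 [0.469 0.229 0.223] [0. 0. 0.]
0.2 [0.46  0.229 0.198] [-0.009  0.001 -0.025]
0.4 [0.451 0.223 0.174] [-0.018 -0.003 -0.049]
0.6 [0.445 0.212 0.151] [-0.027 -0.012 -0.072]
0.8 [0.439 0.198 0.13 ] [-0.035 -0.026 -0.093]
0.95 [0.437 0.184 0.116] [-0.04  -0.039 -0.106]
1.1 [0.435 0.168 0.105] [-0.045 -0.054 -0.118]
```

```bash
python3 -m pendant '[[[0.04,-0.06,0.25],[0,0,0]],[[0.04,-0.05,0.25],[0,0,0]],[[0,0,0.1],[0,0,0]],[[0,0,0.08],[0,0,0]],[[0,0,0.08],[0,0,0]],[[0,-0.02,0.06],[0,0,0]]]' -1
python3 - <<'E'
from h import *
go([0.47,.23,.24])
crop(load("side"),240,140,400,290,4,"d3.png")
crop(load("wrist"),150,100,500,400,2,"w3.png")
E
```

```text
time_s: 3.5
position: [0.4635, 0.2276, 0.2282]
tool_rot: [[-0.183, 0.983, 0.001], [0.983, 0.183, 0.0], [0.0, 0.001, -1.0]]
ft_force: [-2.0, 0.6, 1.4]
grip_width: -0.0
pos [0.4635 0.2276 0.2282] R [[-0.183, 0.983, 0.001], [0.983, 0.183, 0.0], [0.0, 0.001, -1.0]] delta units [ 0.011  0.068 -0.118] F [-2.   0.6  1.4] t 3.5 w -1.1788824810494242e-05
```

View pics/d3.png

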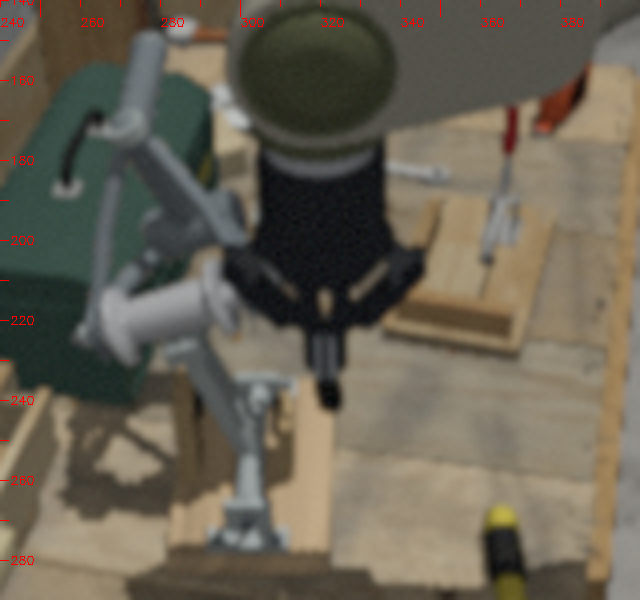

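View pics/w3.png

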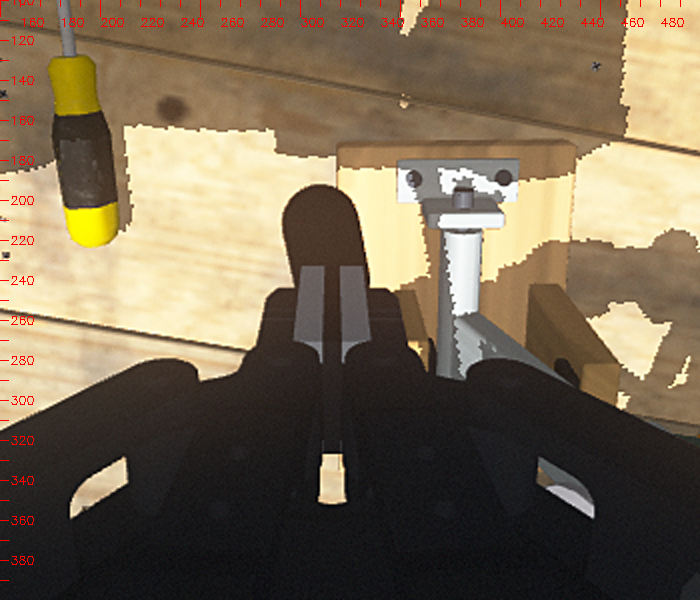

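Side and wrist show the fingertips sitting on the leg just behind the foot. The foot has gone down from (315,230) to (319,239), so the leg is moving. I'll keep pushing along the arc.

```bash
python3 -m pendant '[[[-0.01,-0.03,0.1],[0,0,0]],[[-0.02,-0.03,0.1],[0,0,0]],[[-0.03,-0.03,0.1],[0,0,0]],[[-0.04,-0.03,0.1],[0,0,0]]]' -1
python3 - <<'E'
from h import *
go([0.47,.23,.24])
crop(load("side"),240,140,400,290,4,"d4.png")
crop(load("wrist"),150,100,500,400,2,"w4.png")
E
```

```text
time_s: 4.1
position: [0.453, 0.2152, 0.1875]
tool_rot: [[-0.183, 0.983, -0.001], [0.983, 0.183, -0.0], [-0.0, -0.001, -1.0]]
ft_force: [-0.9, 2.6, 0.9]
grip_width: -0.0002
pos [0.453  0.2152 0.1875] R [[-0.183, 0.983, -0.001], [0.983, 0.183, -0.0], [-0.0, -0.001, -1.0]] delta units [ 0.114  0.194 -0.525] F [-0.9  2.6  0.9] t 4.1 w -0.00022372376795490765
```

View pics/d4.png

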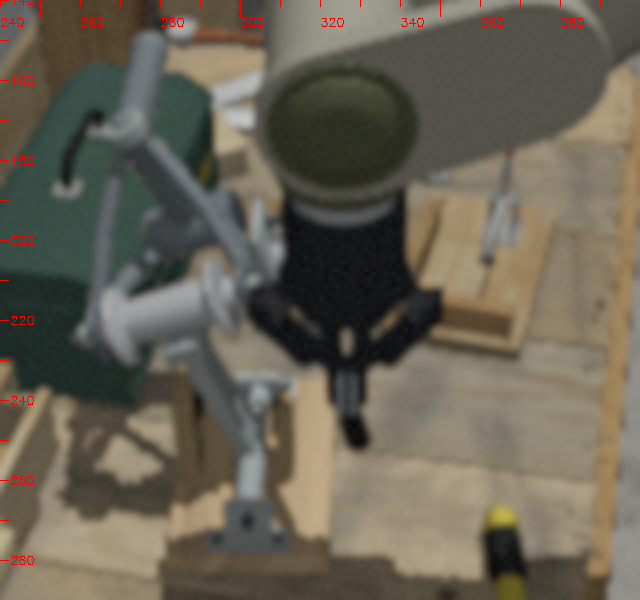

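View pics/w4.png

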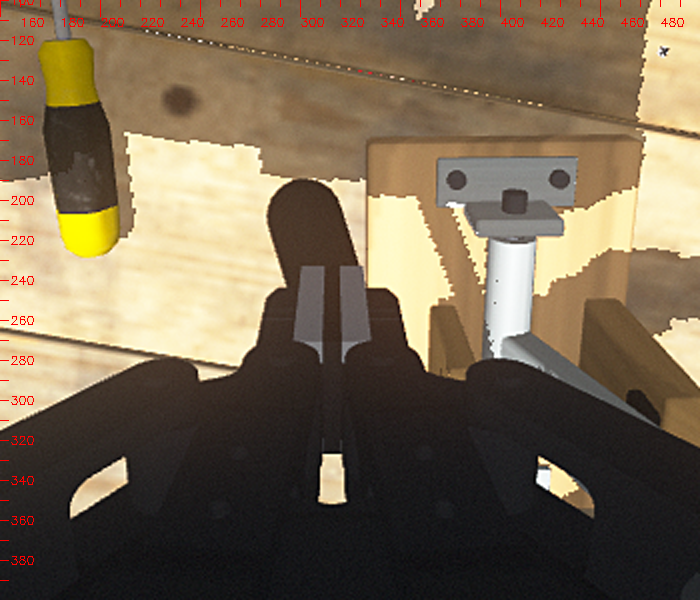

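The foot is now at (326,248) and the leg is still under the fingertips, drifting slightly left as expected. I'll continue past centre.

```bash
python3 -m pendant '[[[-0.05,-0.04,0.1],[0,0,0]],[[-0.06,-0.04,0.1],[0,0,0]],[[-0.07,-0.03,0.1],[0,0,0]],[[-0.07,-0.03,0.08],[0,0,0]],[[-0.06,-0.02,0.06],[0,0,0]],[[0,0,0],[0,0,0]]]' -1
python3 - <<'E'
from h import *
go([0.47,.23,.24])
crop(load("side"),240,140,400,290,4,"d5.png")
crop(load("scene"),220,60,380,220,4,"s5.png")
E
```

```text
time_s: 4.95
position: [0.4432, 0.1816, 0.144]
tool_rot: [[-0.182, 0.983, -0.001], [0.983, 0.182, -0.0], [-0.0, -0.001, -1.0]]
ft_force: [0.2, -0.5, -0.3]
grip_width: 0.0004
pos [0.4432 0.1816 0.144 ] R [[-0.182, 0.983, -0.001], [0.983, 0.182, -0.0], [-0.0, -0.001, -1.0]] delta units [ 0.426  0.351 -0.96 ] F [ 0.2 -0.5 -0.3] t 4.95 w 0.0003547655212403964
```

View pics/d5.png

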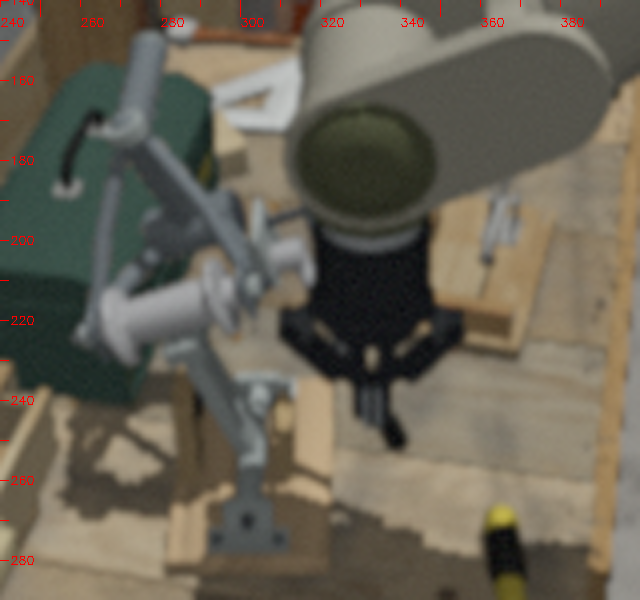

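View pics/s5.png

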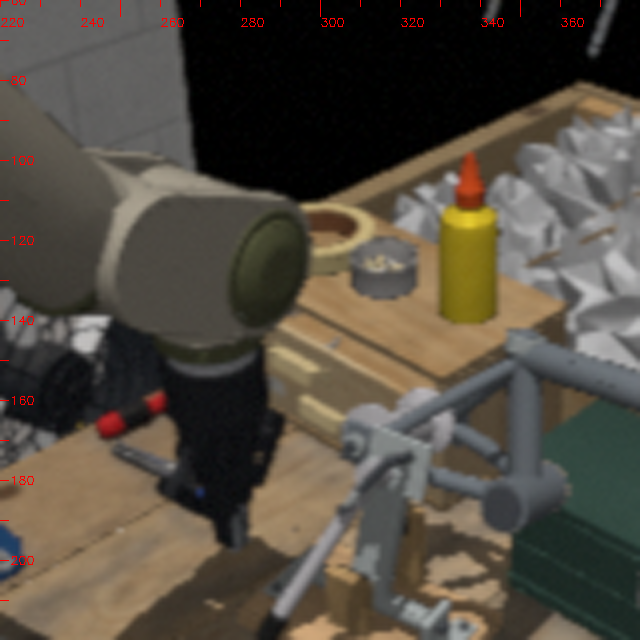

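It left the fingertips and snapped down, and the force is back to zero. The foot is at scene (288,216) and side (335,248). I'll compare that with the model at 1.8 rad.

```bash
python3 - <<'E'
from h import *
s=load("scene");d=load("side")
print(tri(s,(288,216),d,(335,248)))
for p in (.9,1.4,1.6,1.8): l=leg(p,.142);print(p,l.round(3),proj(s,l).round(1),proj(d,l).round(1))
crop(s,250,150,380,250,6,"s6.png")
E
```

```text
(array([0.44405427, 0.13956865, 0.06812822]), np.float64(0.0005394083066047682))
0.9 [0.431 0.196 0.114] [271.7 198.6] [336.1 251.7]
1.4 [0.429 0.135 0.078] [285.1 216.7] [340.5 245.3]
1.6 [0.432 0.107 0.072] [292.  221.9] [341.1 240. ]
1.8 [0.437 0.079 0.072] [299.6 225.7] [341.  233.5]
```

View pics/s6.png

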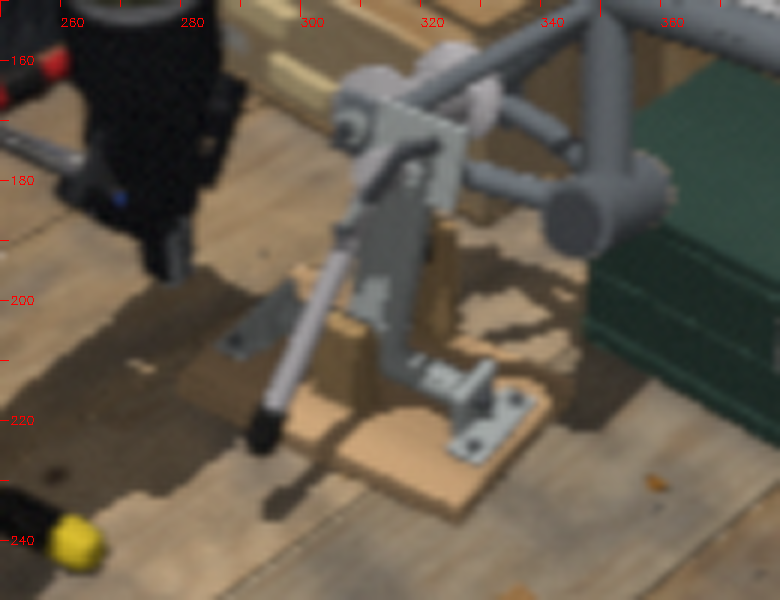

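In this later frame the foot is at (292.5,221), about 1.6 rad, so it is still swinging. I'll lift away to let time pass and look again.

```bash
python3 -m pendant '[[[0.1,-0.1,-0.3],[0,0,0]],[[0,-0.1,-0.5],[0,0,0]],[[0,0,-0.5],[0,0,0]],[[0,0,-0.5],[0,0,0]],[[0,0,-0.3],[0,0,0]]]' 0.5
python3 - <<'E'
from h import *
s=load("scene");d=load("side")
crop(s,250,130,400,240,5,"s7.png");crop(d,240,140,400,290,4,"d7.png")
m,f,Z,L=model(*X)
go(m["grip"]+[0,0,.1])
E
```

```text
time_s: 5.78
position: [0.4217, 0.1885, 0.3571]
tool_rot: [[-0.184, 0.983, 0.004], [0.983, 0.184, 0.001], [-0.0, 0.004, -1.0]]
ft_force: [0.1, 0.3, -0.7]
grip_width: 0.0641
pos [0.4223 0.1886 0.3576] R [[-0.184, 0.983, 0.007], [0.983, 0.184, 0.001], [-0.0, 0.007, -1.0]] delta units [-2.267  1.867  0.02 ] F [ 0.4 -0.  -0. ] t 5.875 w 0.06426033088731271
```

View pics/s7.png

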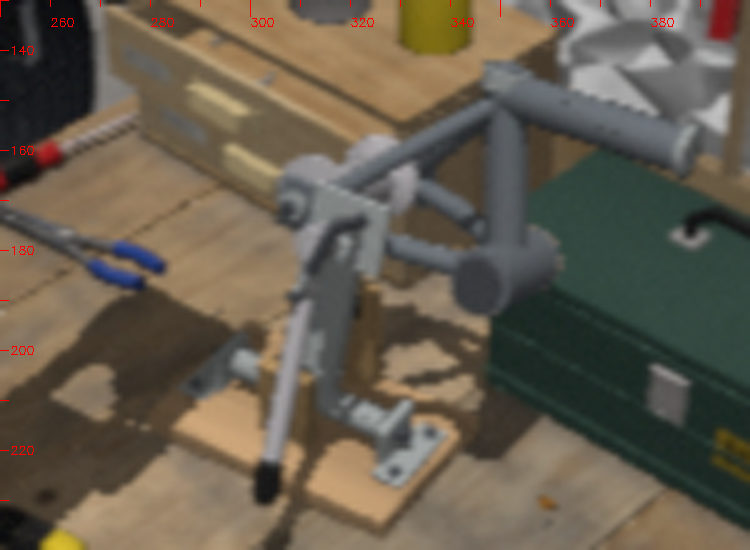

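View pics/d7.png

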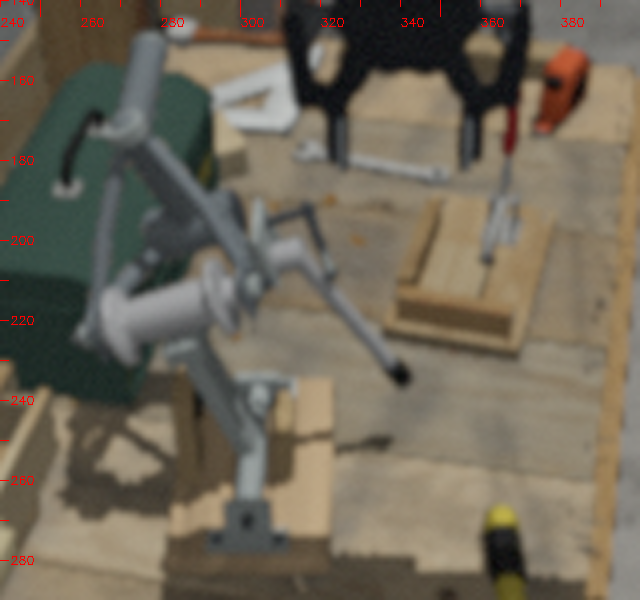

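The foot is now at scene (300.5,226) and side (337,233), which matches the 1.80 rad prediction (299.6,225.7)/(341,233.5). The lean is unchanged. Next I'll move above the tube with the gripper open.

```bash
python3 -m pendant '[[[-0.25,0.2,0],[0,0,0]],[[-0.32,0.26,0],[0,0,0]],[[-0.32,0.26,0],[0,0,0]],[[-0.32,0.26,0],[0,0,0]],[[-0.32,0.26,0],[0,0,0]],[[-0.32,0.26,0],[0,0,0]],[[-0.25,0.2,0],[0,0,0]],[[-0.17,0.12,0],[0,0,0]],[[0,0,0],[0,0,0]]]' 1
python3 - <<'E'
from h import *
m,f,Z,L=model(*X)
go(m["grip"])
crop(load("wrist"),0,0,640,400,1,"w8.png")
crop(load("side"),200,90,360,240,4,"d8.png")
crop(load("scene"),280,80,440,200,4,"s8.png")
E
```

```text
time_s: 7.0
position: [0.6427, -0.0022, 0.3524]
tool_rot: [[-0.182, 0.983, -0.003], [0.983, 0.182, 0.0], [0.001, -0.002, -1.0]]
ft_force: [0.3, 0.3, -0.7]
grip_width: 0.0854
pos [ 0.6427 -0.0022  0.3524] R [[-0.182, 0.983, -0.003], [0.983, 0.182, 0.0], [0.001, -0.002, -1.0]] delta units [0.013 0.054 0.955] F [ 0.3  0.3 -0.7] t 7.0 w 0.08536728661122284
```

View pics/w8.png

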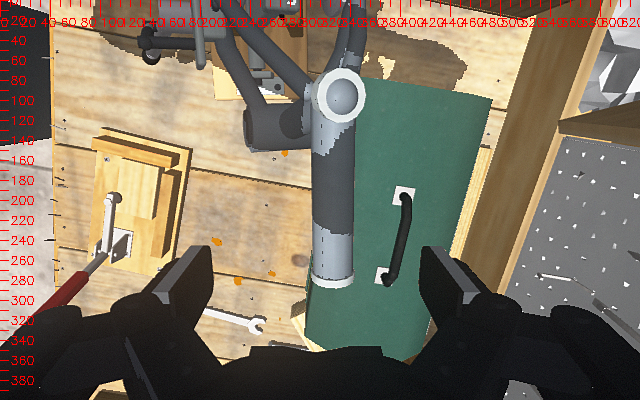

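View pics/d8.png

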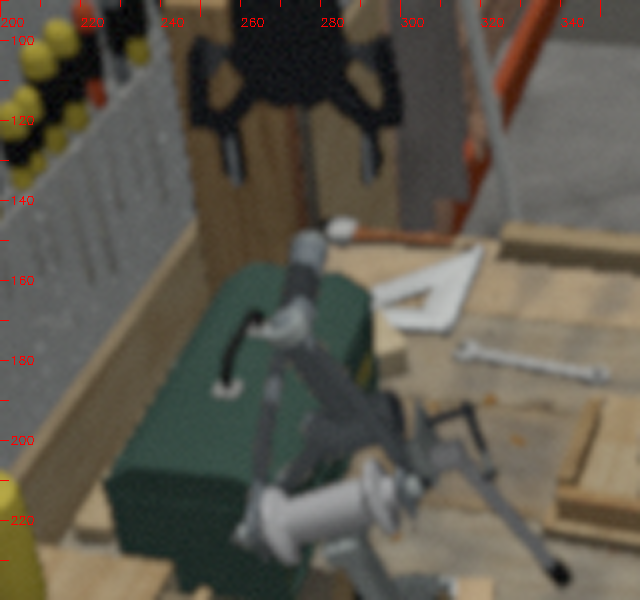

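View pics/s8.png

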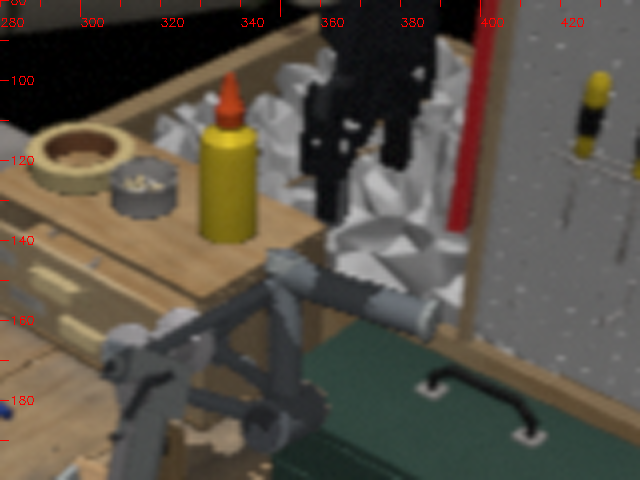

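Wrist shows the tube running from the seat-tube ring (340,95) to its end ring (333,280), with edges at x about 312–354. I'll put the centre line on the tube's height and check the length and diameter.

```bash
python3 - <<'E'
from h import *
w=load("wrist");m,f,Z,L=model(*X)
for z in (.258,):
    a=plane(w,335,130,z);b=plane(w,333,278,z);print(a.round(4),b.round(4),b-a)
    print("diam",np.linalg.norm(plane(w,313,220,z)-plane(w,354,220,z)))
for k in("tube_in","grip","tube_end"):print(k,m[k].round(4),proj(w,m[k]).round(1))
E
```

```text
[0.6446 0.0484 0.258 ] [ 0.6637 -0.0534  0.258 ] [ 0.01917406 -0.10187656  0.        ]
diam 0.02765762794739679
tube_in [0.6365 0.059  0.2569] [325.6 110.5]
grip [6.475e-01 1.000e-04 2.569e-01] [324.9 202.6]
tube_end [ 0.6586 -0.0589  0.2569] [324.3 282.8]
```

The diameter comes out at 27.7 mm against 28, and the centre line sits at x=0.6535 at y=0. I'll descend with an 11 mm correction to +y of the tool.

```bash
python3 -m pendant '[[[0,0.11,0.1],[0,0,0]],[[0,0,0.25],[0,0,0]],[[0,0,0.25],[0,0,0]],[[0,0,0.2],[0,0,0]],[[0,0,0.17],[0,0,0]],[[0,0,0],[0,0,0]]]' 1
python3 - <<'E'
from h import *
go([.654,0,.257])
crop(load("wrist"),0,0,640,400,1,"w9.png")
E
```

```text
time_s: 7.95
position: [0.6528, 0.001, 0.2555]
tool_rot: [[-0.184, 0.983, -0.003], [0.983, 0.184, 0.001], [0.001, -0.003, -1.0]]
ft_force: [0.1, -0.4, 0.6]
grip_width: 0.085
pos [0.6528 0.001  0.2555] R [[-0.184, 0.983, -0.003], [0.983, 0.184, 0.001], [0.001, -0.003, -1.0]] delta units [-0.012  0.01  -0.015] F [ 0.1 -0.4  0.6] t 7.95 w 0.0850215366185251
```

View pics/w9.png

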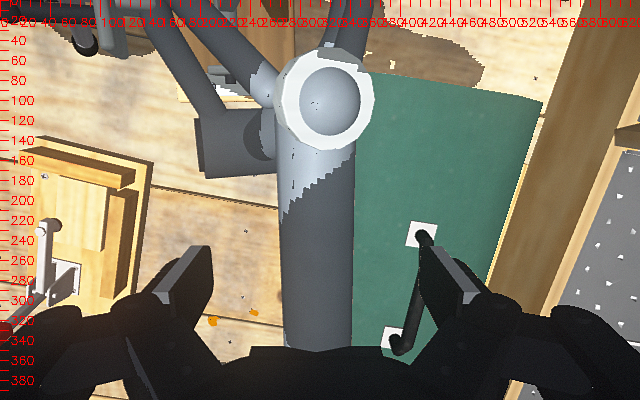

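The tube (x 282–354) is centred between the pads (210–420). Closing.

```bash
python3 -m pendant '[[[0,0,0],[0,0,0]],[[0,0,0],[0,0,0]],[[0,0,0],[0,0,0]],[[0,0,0],[0,0,0]],[[0,0,0],[0,0,0]],[[0,0,0],[0,0,0]]]' -1 40
python3 - <<'E'
from h import *
o=env.observe();p=np.array(o["position"])
m,f,Z,L=model(*X)
go(m["grip"])
l=Z.T@(p-np.array([X[0],X[1],.036]));print("grip point in cradle axes",l.round(4),"lean from r",np.arctan2(l[0],l[2]),"r",np.hypot(l[0],l[2]))
E
```

```text
time_s: 8.75
position: [0.6533, 0.0005, 0.2578]
tool_rot: [[-0.183, 0.983, 0.001], [0.983, 0.183, -0.0], [-0.0, 0.001, -1.0]]
ft_force: [1.3, 0.4, 4.0]
grip_width: 0.0269
pos [6.533e-01 5.000e-04 2.578e-01] R [[-0.183, 0.983, 0.001], [0.983, 0.183, -0.0], [-0.0, 0.001, -1.0]] delta units [ 0.006 -0.057  0.009] F [1.3 0.4 4. ] t 8.75 w 0.026944408606513513
grip point in cradle axes [ 0.0889 -0.1626  0.2218] lean from r 0.3810536127637623 r 0.23894803593625358
```

The jaws are gripping at 27 mm. Radius and height fit a lean of about 0.35 with the cradle 6 mm further along +x. I'll raise it along the arc, going to 0.15 first.

```bash
python3 -m pendant '[[[0,-0.064,-0.022],[0,0,0]],[[0,-0.064,-0.021],[0,0,0]],[[0,-0.057,-0.016],[0,0,0]],[[0,-0.057,-0.016],[0,0,0]],[[0,-0.058,-0.013],[0,0,0]],[[0,-0.058,-0.013],[0,0,0]],[[0,-0.058,-0.01],[0,0,0]],[[0,-0.058,-0.01],[0,0,0]],[[0,0,0],[0,0,0]]]' -1 40
python3 - <<'E'
from h import *
go([.65,0,.26])
s=load("scene");d=load("side")
crop(s,250,110,400,240,5,"s10.png");crop(d,240,140,400,290,4,"d10.png")
E
```

```text
time_s: 9.88
position: [0.6062, -0.0087, 0.2699]
tool_rot: [[-0.183, 0.983, 0.001], [0.983, 0.183, -0.001], [-0.001, 0.0, -1.0]]
ft_force: [3.8, -2.6, 6.2]
grip_width: 0.0267
pos [ 0.6062 -0.0087  0.2699] R [[-0.183, 0.983, 0.001], [0.983, 0.183, -0.001], [-0.001, 0.0, -1.0]] delta units [0.006 0.447 0.1  ] F [ 3.8 -2.6  6.2] t 9.875 w 0.02668804572080011
```

View pics/s10.png

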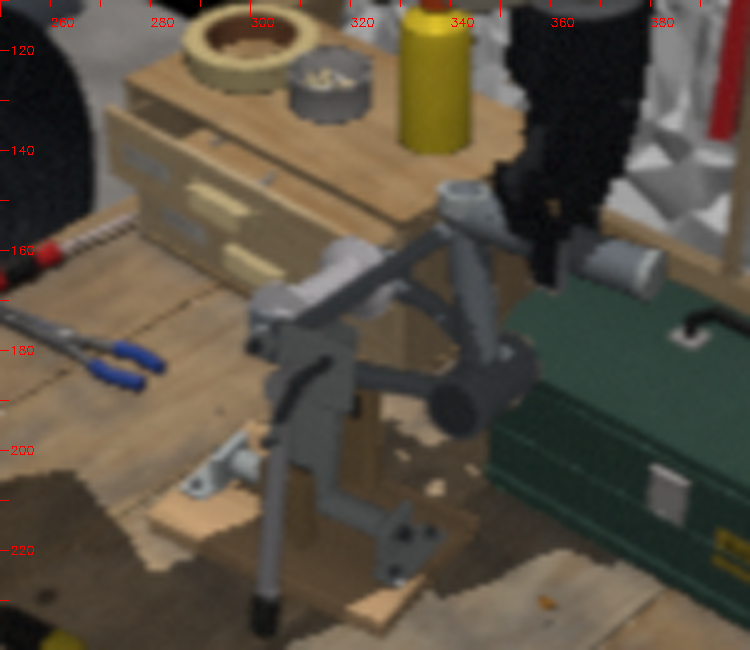

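View pics/d10.png

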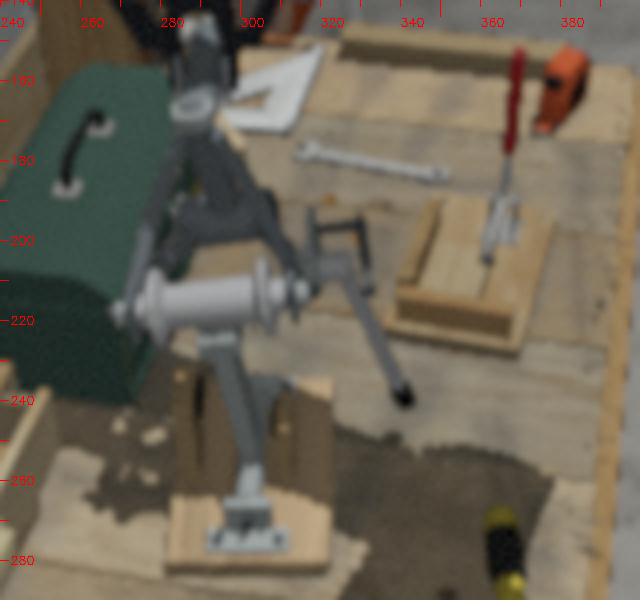

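The frame follows the arc, with the stand's foot at (338,239) in side, and the forces are small. I'll go on to an estimated 0.02.

```bash
python3 -m pendant '[[[0,-0.058,-0.008],[0,0,0]],[[0,-0.058,-0.007],[0,0,0]],[[0,-0.058,-0.005],[0,0,0]],[[0,-0.058,-0.004],[0,0,0]],[[0,-0.04,-0.002],[0,0,0]],[[0,-0.03,0],[0,0,0]],[[0,0,0],[0,0,0]],[[0,0,0],[0,0,0]]]' -1 40
python3 - <<'E'
from h import *
go([.65,0,.26])
s=load("scene");d=load("side");w=load("wrist")
crop(s,250,110,400,240,5,"s11.png");crop(d,240,140,370,290,4,"d11.png");crop(w,0,0,640,400,1,"w11.png")
for cx,cy in ((.536,.144),(.5416,.143),(.539,.1435)):
  for th in (-.04,0,.04,.08):
    m,f,Z,L=model(cx,cy,.185,th)
    ft=f([-.115+0,-.034+.142*np.cos(1.8)+.021*np.sin(1.8),.138-.142*np.sin(1.8)+.021*np.cos(1.8)])
    print(cx,th,"foot",ft.round(3),proj(s,ft).round(1),proj(d,ft).round(1),"grip",m["grip"].round(4),"seat ring",proj(d,m["tube_in"]).round(1),proj(w,m["tube_in"]).round(1))
E
```

```text
time_s: 10.98
position: [0.5765, -0.0141, 0.2719]
tool_rot: [[-0.183, 0.983, -0.001], [0.983, 0.183, -0.001], [-0.001, -0.001, -1.0]]
ft_force: [2.3, -4.3, 4.6]
grip_width: 0.0267
pos [ 0.5765 -0.0141  0.2719] R [[-0.183, 0.983, -0.001], [0.983, 0.183, -0.001], [-0.001, -0.001, -1.0]] delta units [0.004 0.749 0.119] F [ 2.3 -4.3  4.6] t 10.975 w 0.02673063378386408
0.536 -0.04 foot [0.432 0.078 0.026] [299.3 237.4] [342.5 244. ] grip [ 0.5565 -0.017   0.2718] seat ring [306.4 168.5] [258.3 118.6]
0.536 0 foot [0.431 0.078 0.031] [299.2 236.4] [342.6 243. ] grip [ 0.5658 -0.0152  0.272 ] seat ring [303.  168.4] [285.1 118.6]
0.536 0.04 foot [0.431 0.078 0.036] [299.1 235.3] [342.7 241.9] grip [ 0.5751 -0.0135  0.2718] seat ring [299.7 168.5] [312.  118.5]
0.536 0.08 foot [0.431 0.078 0.04 ] [299.  234.3] [342.7 240.9] grip [ 0.5843 -0.0118  0.2712] seat ring [296.4 168.7] [338.8 118.4]
0.5416 -0.04 foot [0.437 0.077 0.026] [300.9 236.6] [340.8 243.6] grip [ 0.5621 -0.018   0.2718] seat ring [304.5 168.1] [273.6 124.4]
0.5416 0 foot [0.437 0.077 0.031] [300.8 235.6] [340.9 242.5] grip 
[... 161 characters left out ...]
eat ring [297.9 168.1] [327.1 124.3]
0.5416 0.08 foot [0.437 0.077 0.04 ] [300.6 233.5] [340.9 240.4] grip [ 0.5899 -0.0128  0.2712] seat ring [294.6 168.3] [353.7 124.2]
0.539 -0.04 foot [0.435 0.077 0.026] [300.2 236.9] [341.6 243.8] grip [ 0.5595 -0.0175  0.2718] seat ring [305.4 168.3] [266.5 121.6]
0.539 0 foot [0.434 0.077 0.031] [300.  235.9] [341.7 242.7] grip [ 0.5688 -0.0157  0.272 ] seat ring [302.1 168.2] [293.3 121.6]
0.539 0.04 foot [0.434 0.077 0.036] [299.9 234.9] [341.7 241.7] grip [ 0.5781 -0.014   0.2718] seat ring [298.8 168.3] [320.2 121.5]
0.539 0.08 foot [0.434 0.077 0.04 ] [299.9 233.8] [341.7 240.6] grip [ 0.5873 -0.0123  0.2712] seat ring [295.5 168.5] [346.8 121.4]
```

View pics/s11.png

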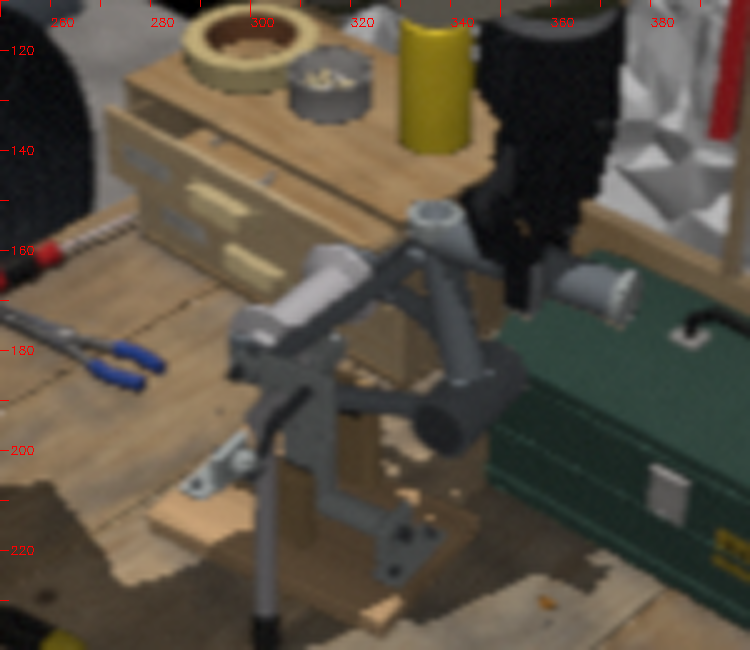

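View pics/d11.png

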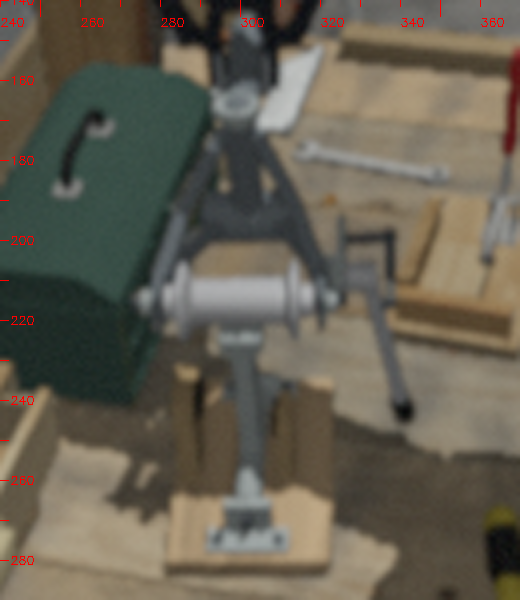

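View pics/w11.png

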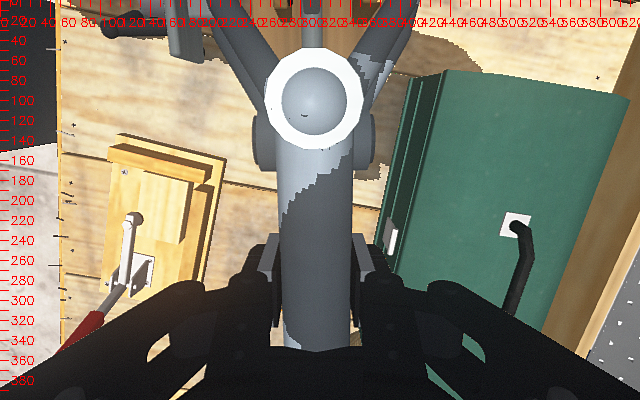

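The grip holds, and the scene and side views look nearly upright. In wrist the bottom-bracket shell (253 to 376, middle 314.5) is centred under the tube (about 314). I'll measure the lean separately from the hub axle and from tube versus bracket.

```bash
python3 - <<'E'
from h import *
s=load("scene");d=load("side");w=load("wrist")
m,f,Z,L=model(.540,.1435,.185,0)
o=np.array([.540,.1435,0])
def yplane(c,p,y):
    cc,r=ray(c,*p);n=Z[:,1];t=(y-n@(cc-o))/(n@r);return Z.T@(cc+t*r-o)
for y in(.0,.02,.04):
    a=yplane(d,(275,214.5),y);b=yplane(d,(320.5,214.5),y)
    print("now",y,a.round(4),b.round(4),"lean",np.arctan2(b[2]-a[2],a[0]-b[0]))
    a=yplane(d,(261.5,223.5),y);b=yplane(d,(302,211),y)
    print("start",y,a.round(4),b.round(4),"lean",np.arctan2(b[2]-a[2],a[0]-b[0]))
# wrist: tube & BB at heights
for nm,p,z in(("ringtop",(314.5,99),.29),("tube",(315,200),.272),("bbL",(254,142),.14),("bbR",(376,142),.14)):
    q=plane(w,*p,z);print(nm,(Z.T@(q-o)).round(4))
crop(d,265,195,330,235,12,"d12.png")
E
```

```text
now 0.0 [0.0723 0.     0.1858] [-0.0544  0.      0.186 ] lean 0.0014609278003503688
start 0.0 [0.1143 0.     0.1521] [-0.0037  0.      0.1986] lean 0.37545020000438206
now 0.02 [0.0681 0.02   0.2029] [-0.0553  0.02    0.2031] lean 0.0014609278003503232
start 0.02 [0.109  0.02   0.1701] [-0.0059  0.02    0.2154] lean 0.3754502000043811
now 0.04 [0.0639 0.04   0.22  ] [-0.0563  0.04    0.2202] lean 0.001460927800351199
start 0.04 [0.1037 0.04   0.188 ] [-0.0082  0.04    0.2321] lean 0.37545020000438084
ringtop [ 0.0066 -0.094   0.29  ]
tube [ 0.0066 -0.1306  0.272 ]
bbL [-0.0391 -0.126   0.14  ]
bbR [ 0.0509 -0.1261  0.14  ]
```

View pics/d12.png

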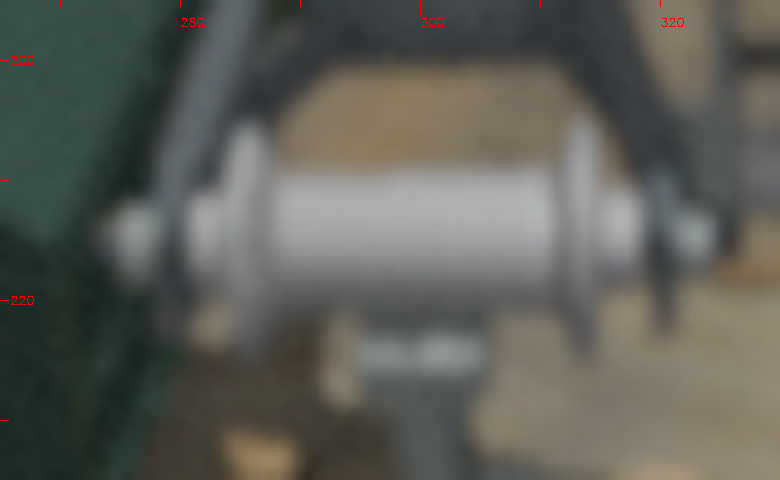

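The hub axle is level (ends at rows 214.3 and 214.3), giving a lean of about 0.00±0.015. Tube over bracket gives about 0.005, and the grip travel of 78 mm gives 0.00–0.02. That is well inside 0.05, so I'll settle for two rows and do a last check.

```bash
python3 -m pendant '[[[0,0,0],[0,0,0]],[[0,0,0],[0,0,0]],[[0,0,0],[0,0,0]],[[0,0,0],[0,0,0]]]' -1 40
python3 - <<'E'
from h import *
go([.65,0,.26])
d=load("side");crop(d,210,140,390,290,4,"d13.png")
s=load("scene");p=load("scene")
cv2.imwrite("pics/s13.png",s["image"][:,:,::-1])
E
```

```text
time_s: 11.78
position: [0.5765, -0.0141, 0.2719]
tool_rot: [[-0.183, 0.983, -0.001], [0.983, 0.183, -0.001], [-0.001, -0.001, -1.0]]
ft_force: [1.2, -4.6, 4.1]
grip_width: 0.027
pos [ 0.5765 -0.0141  0.2719] R [[-0.183, 0.983, -0.001], [0.983, 0.183, -0.001], [-0.001, -0.001, -1.0]] delta units [0.004 0.749 0.119] F [ 1.2 -4.6  4.1] t 11.775 w 0.027018516944650878
```

View pics/d13.png

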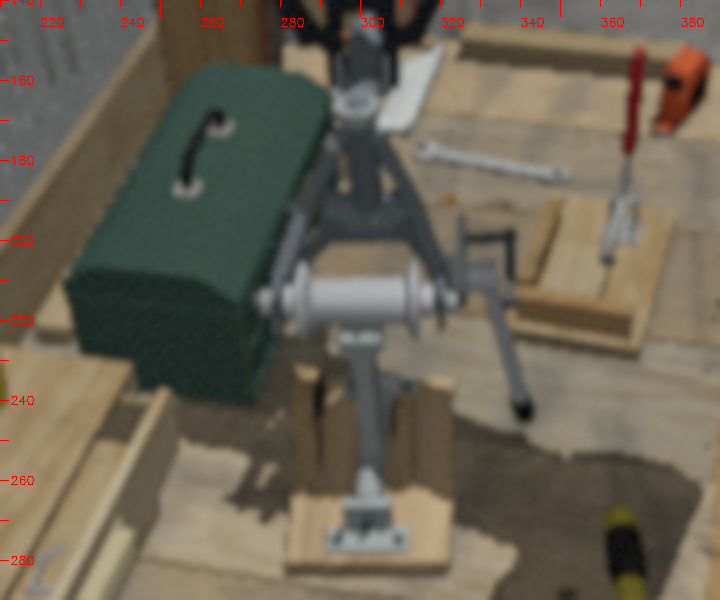

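View pics/s13.png

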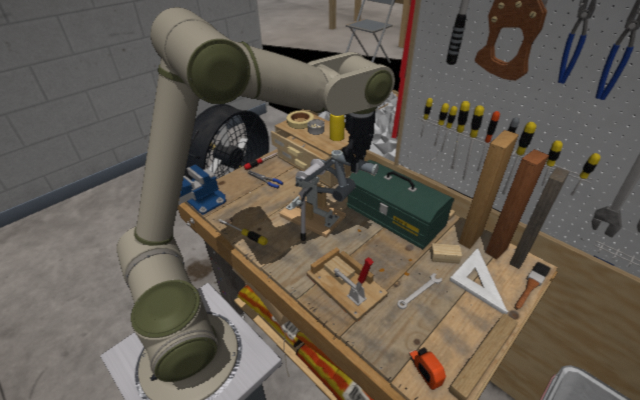

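The frame stands upright with the hub level at row 214, the stand is down with its foot at (337,242), and the tools are where they started. Handing in.

```bash
python3 -c "
from rig import env
print(env.close_job())"
```

```text
the job is handed in; nothing more can be done
None
```

I flipped the kickstand down with the shut fingertips while the frame still leaned. I then gripped the top tube at 40 N, brought the frame upright along its arc, and handed the job in at about 12 s, still holding it. The rig gave no verdict.

Last checks:
- **Kickstand:** before lifting, the foot's image position matched the fully seated 1.80 rad prediction within about 1 px in the scene view and 4 px in the side view. The lean was still at its starting value of about 0.35–0.38.
- **Upright:** the level hub axle gives a lean of about 0.00 ± 0.015 rad, the tube over the bottom bracket about 0.005, and the grip travel 0.00–0.02. The seat-tube ring's position in the side view disagreed, suggesting 0.04–0.07 depending on which cradle position is used. I trusted the other three because they don't depend on the cradle position, which I only know to about 6 mm.
- **Grip:** the jaws stood at 27 mm on the 28 mm tube, with each component of the wrist force below 5 N.
- **Tools:** by eye, all three lie where they were at the start.

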